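# Turn over the cement cans in the bench flow rack

## Robot

A 7-joint arm with a two-finger parallel gripper is mounted at the origin on a cart in front of the work surface, level with it; the furniture and walls round the work are solid. World frame = base frame: x ahead of the robot, y to its left, z up, the work surface at z = 0. Lengths are in mm, angles in rad, forces in N, time in s.
With the tool pointing down it reaches from about 400 to 850 mm from the base axis. Payload 4.5 kg.
Tool frame: the origin (TCP) lies on the centre line of the jaws, within the pads' length; the fingertips stand 8 mm ahead of it and the grasp point (between the pads) lies 11 mm behind it; z points along the fingers, y is the direction in which the jaws open and shut (so a half turn about z gives the same grasp; the last joint's range is limited). The gripper opens to 88 mm and grips with 3 to 60 N. Pads are 18 mm wide; open, the fingers measure 123 mm over their backs; the gripper's body (75 mm by 187 mm) begins 45 mm behind the grasp point.
Start: joints at [-1.296, 0.689, -0.195, 1.565, 0.157, 0.902, -0.215], TCP at [149.028, 606.995, 246.743] pointing down, gripper open.
Joint ranges: [-3.01, 3.01], [-0.46, 2.08], [-1.47, 1.51], [0.13, 2.56], [-1, 4.14], [0.04, 2.09], [-2.66, 2.66]. Speed limits (rad/s): [2.57, 2.57, 3.14, 3.14, 3.14, 3.14, 3.14].

## Interface

Orientations are given as [roll, pitch, yaw] about the fixed x, y, z axes, in that order (R = Rz(yaw) Ry(pitch) Rx(roll)).
In Python, from cell import bot, fingers, kinematics, telemetry, optics, ticket, finder gives the robot as it stands. The module is installed in compiled form; this text tells all that it offers. Calls block until the motion is done:
- bot.move_to(position, orientation): joint-space move of the TCP to a pose.
- bot.line_to(position, ori=None, max_speed=150, max_force=None): straight line of the TCP; ori=None keeps the orientation; max_speed is the mean speed in mm/s. With max_force (N) it stops when the force on the tool has changed by that much, and returns True; else False.
- bot.set_joints(angles): joint-space move.
- fingers.release() and fingers.grasp(strength=None): open the fingers fully, or close them until they stop; strength is the grip in N (None keeps the last).
- bot.pause(seconds).
- kinematics.solve_ik(position, orientation): joint angles nearest the present ones, or None.
- telemetry.read_state(): the state.
- optics.snapshot(name): name is "scene" or "top" or "wrist"; returns (picture, depth): 420x560x3 uint8, red, green, blue; 420x560 float32, mm along the optical axis (not along the pixel's ray), 0 where there is no reading.
- optics.calibration(name): a dict with "fx", "fy", "cx", "cy" (pixels), "k1" (the pictures are not rectified: a ray, as slopes to the right and down, at radius r is drawn at 1 + k1 r^2 times it, then the intrinsics apply), "xyz" and "rotation" of the camera in the world. Camera axes: x right, y up, looking along -z (the intrinsics and any distortion apply to the point x, -y, -z); pixel columns grow to the right and rows downward; lengths in mm; the calibration is good to about 2 mm. A picture is of the moment at which its call begins: read the wrist's pose just before it. calibration takes no time and is no camera call; for the wrist camera it gives the pose at the moment of the call.
A pose or a line that the arm cannot do raises bot.PlanningError and nothing moves.
- ticket.finish_job(): hands the job in, once; it reports no verdict.
Trained networks look in the newest picture that a camera, given by its name, has taken for a name from the list of things; names that differ only in an ending like _2 or _b are one class to them, and where a whole thing is asked for, a point or a joint stands for the part that bears it (a point fixed in the world has none). Each returns a list of dicts, best first, with "confidence" (0 to 1); they miss things now and then, are a little off and sometimes report something else, mostly with a low value. They report only what shows in the picture. A call takes as long as a camera call. They do not tell look-alikes from the thing itself.
- finder.search_frame(camera, name): "box" ([left, top, width, height] as shares, 0 to 1, of the picture: columns of its width, rows of its height, round what is visible of it).
The state is a dict: "t": time; "joints": joint angles; "dq": joint speeds; "joint_efforts": joint torques, N m; "ee_pos": TCP position; "eef_rot": TCP orientation; "ft_force": force on the tool from outside, world axes, zero at the start; "wrist_torque": the same for the moment, N m; "gripper_width": opening from 0.0 (shut) to 1.0 (fully open).
Only numpy, scipy, OpenCV 4.12 (cv2) and the standard library are available. Lean on these libraries where they do the work, as an engineer would, in place of code of your own. Each camera call takes 0.05 s, during which the arm holds its last target.

## Task

In the roller rack, the can at the low-end stop of the delivery lane (the lane under the little shelf, with two cans in it) is used up: first take it out and set it into the high end of the empty return lane beside it, so that it rolls down to that lane's stop while the next can moves up. Then turn the brass wing plug of the refilled can in the holder clockwise until its taper is snug, without forcing it, and only then lift that can out and set it into the high end of the delivery lane so that it rolls down behind the other. Keep the cans upright and leave the things on the shelf and around the rack where they are.

Things in the scene. Friction and masses are not known exactly. Their poses are not given: they have to be found in the camera images.
- rack: Roller rack fixed to the table on a plywood base 262 (x) x 190 (y) x 12 mm; origin: centre of its underside, x along the lanes, z up. Two lanes of free rollers, 215 mm long, sloping 12 degrees, centres at y = -52 mm (delivery lane, falls towards -x) and y = +52 mm (return lane, falls towards +x); roller tops 36 mm above the table at a low end, 81 mm at a high end.
- feed_first (a point): Where the middle of a can (36 mm above the rollers) is when it rests at the stop of the delivery lane. x up the slope, y across the lane, z square to it (12 degrees from vertical). Lanes are 50 mm clear between rails 4 mm thick that stand 14 mm above the roller tops; the stop, a plate across the low end, stands 16 mm above them; the high end is open.
- feed_second (a point): The same for the second can in the delivery lane, touching the first: 56 mm farther up the slope.
- feed_load (a point): The same for a can set down in the open high end of the delivery lane, 180 mm up the slope from the stop. A can let go here rolls down by itself.
- return_end (a point): Where the middle of a can is when it rests at the stop of the return lane. Axes: x up the slope of the return lane (towards its high end), y across the lane, z square to the lane.
- return_load (a point): The same for a can set down in the open high end of the return lane, 180 mm up the slope from its stop, beside the low end of the delivery lane. A can let go here rolls down by itself.
- can_empty_mid (a point): Middle (half-way up) of the used-up can at the stop of the delivery lane, about 0.16 kg. The three cans are alike: tinplate, 56 mm (own x, along the lane) x 44 mm (own y) x 72 mm high (own z), with a brass wing plug that rises 20 mm more; they are gripped across the 44 mm.
- can_next_mid (a point): Middle of the full can that waits behind the used-up one in the delivery lane, 0.30 kg; it rolls forward by itself when that one is lifted out.
- can_fresh_mid (a point): Middle of the refilled can that stands upright in the holder, about 0.32 kg; same size and axes as the others.
- holder_seat (a point): Where the middle of the can is when it stands in the holder: an open steel pocket on a wooden pad fixed to the table, which keeps the can from turning, 1.5 mm clear on each side. x, y along the can's 56 and 44 mm, z up. The can's underside is 16 mm above the table; the walls, 4 mm thick, end 40 mm above it: lift the can straight up by more than 30 mm.
- plug_wing (a point): Middle of the refilled can's wing plug, on the can's axis 12.5 mm above its top: a brass bar 30 mm long (own x), 9 mm thick (own y), 15 mm high (own z, up); lower edge 5 mm above the can. Clockwise from above tightens. Turns freely (0.02 N m) for an unknown 0.3 to 0.8 rad till the taper meets, then stiffly: 0.25 N m and 0.5 more for each further rad; stays where left.
- plug_taper (a joint): How far the refilled can's plug has been wedged into its taper, rad: 0 while it turns freely, growing as it is turned on clockwise after the taper has met. More than 0.06 is snug (about 0.28 N m); beyond 0.6 (about 0.55 N m) it has been forced.
- setter_mid (a point): Steel setting die, 17 mm across and 26 mm high, standing on the shelf; point at half height. Bystander.
- cup_mid (a point): Small rivet cup, 24 mm across and 16 mm high, standing on the shelf; point at half height. Bystander.
- dye_bottle: Brown bottle, 39 mm across, 86 mm high, standing behind the rack; origin at the centre of its underside. Bystander.
- paste_jar: White jar with screw lid, 69 mm across, 73 mm high, standing near the holder; origin at the centre of its underside. Bystander.
- shelf_front (a point): Middle of the -x edge of the fixed shelf over the delivery lane only, at its underside, 164 mm above the table. Rack axes. The shelf is 70 mm wide (y), runs 106 mm back (+x), has lips to 173 mm, stands on posts beside the lane 64 and 97 mm behind this edge. It overhangs the can at the stop, so the hand must lean about 25 to 45 degrees towards -x to take it, and draw it out that way. 
There are look-alikes about, which are no part of the job. Leave any orange look-alike of the part that bears can_fresh_mid alone.

How it is judged (in metres and radians):
On the way, in this order (a step that is already met when the one before it is completed fails the run):
1. the used-up can stands at the stop of the return lane and the next can at the stop of the delivery lane (distance between can_empty_mid and return_end below 0.008 m and distance between can_next_mid and feed_first below 0.008 m), for 0.2 s.
2. the refilled can's plug is snug while the can still stands in the holder (value of joint plug_taper above 0.06 rad and distance between can_fresh_mid and holder_seat below 0.006 m), for 0.2 s.
At the end, for the whole second after the job is handed in: The used-up can rests at the return lane's stop (within 8 mm), the next can at the delivery lane's stop (within 8 mm) and the refilled can right behind it (within 10 mm), each flat on its rollers within 4 degrees, all let go and at rest; the refilled can's plug is wedged by more than 0.06 rad (all of step 1 and angle between the z axis of can_empty_mid and the z axis of return_end, either way round below 0.07 rad and angle between the z axis of can_next_mid and the z axis of feed_first, either way round below 0.07 rad and distance between can_fresh_mid and feed_second below 0.01 m and angle between the z axis of can_fresh_mid and the z axis of feed_second, either way round below 0.07 rad and value of joint plug_taper above 0.06 rad); the robot touches nothing.
It fails at once if the plug was forced (wedged beyond 0.6 rad) (value of joint plug_taper above 0.6 rad).
It fails at once if a can was tipped more than 50 degrees (angle between any of can_empty_mid, can_next_mid, can_fresh_mid's own z axis and vertical above 0.87 rad).
It fails at once if a thing on the shelf or round the work was pushed away by more than 25 mm (distance of any of setter_mid, cup_mid, dye_bottle, paste_jar from where it was at the start of the episode above 0.025 m).
It also fails if it takes over 64 s, if anything falls off the work surface, if the arm or the gripper's body presses on something with over 40 N, if the wrist force passes 120 N, or if a joint passes its speed limit or range.

## Working session

There is one attempt and no reset: what is moved stays moved. The work goes in short steps, each a Python script; the robot and the scene stay as the last script left them, time stands still between calls to the robot, and variables do not carry over. Pictures are saved under pics/ and viewed, and the job is handed in when it is done.

```bash
mkdir -p pics
cat > h.py <<'E'
import numpy as np, cv2
from cell import bot, fingers, kinematics, telemetry, optics, ticket, finder
def save(img,n): cv2.imwrite('pics/'+n+'.png',img[:,:,::-1])
def ray(c,u,v):
    K=np.array([[c['fx'],0,c['cx']],[0,c['fy'],c['cy']],[0,0,1.]])
    p=cv2.undistortPoints(np.array([[[u,v]]],float),K,np.array([c['k1'],0,0,0.]))[0,0]
    return p
def px2w(c,u,v,d):
    p=ray(c,u,v); return np.array(c['xyz'])+np.array(c['rotation'])@np.array([p[0]*d,-p[1]*d,-d])
def cloud(c,D):
    h,w=D.shape
    K=np.array([[c['fx'],0,c['cx']],[0,c['fy'],c['cy']],[0,0,1.]])
    uv=np.stack(np.meshgrid(np.arange(w),np.arange(h)),-1).reshape(-1,1,2).astype(float)
    p=cv2.undistortPoints(uv,K,np.array([c['k1'],0,0,0.]))[:,0]
    d=D.reshape(-1,1)
    P=np.hstack([p[:,:1]*d,-p[:,1:]*d,-d])@np.array(c['rotation']).T+np.array(c['xyz'])
    P[d[:,0]==0]=np.nan
    return P.reshape(h,w,3)
E
python3 - <<'E'
from h import *
for n in ['scene','top','wrist']:
    c=optics.calibration(n); im,D=optics.snapshot(n); save(im,n+'0'); np.savez('pics/%s0.npz'%n,im=im,D=D,c=np.array(c,dtype=object))
    print(n,{k:np.round(v,3).tolist() for k,v in c.items()})
s=telemetry.read_state();print(s)
E
```

```text
scene {'fx': 441.481, 'fy': 441.481, 'cx': 279.928, 'cy': 209.855, 'k1': 0.042, 'xyz': [31.845, -481.81, 626.777], 'rotation': [0.991, -0.013, -0.869]}
top {'fx': 500.743, 'fy': 500.743, 'cx': 272.008, 'cy': 215.147, 'k1': -0.092, 'xyz': [412.297, 22.701, 1347.027], 'rotation': [0.14, 0.014, -1.588]}
wrist {'fx': 300.005, 'fy': 300.005, 'cx': 276.532, 'cy': 212.725, 'k1': 0.004, 'xyz': [73.476, 624.063, 383.07], 'rotation': [-0.304, 0.002, 1.331]}
{'t': 0.15, 'joints': array([-1.29622149,  0.68976481, -0.19450054,  1.56608013,  0.15728753,
        0.90250552, -0.21512605]), 'dq': array([ 0.00022179, -0.00338069,  0.00046473, -0.00460754, -0.00037282,
        0.00155814, -0.00137592]), 'joint_efforts': array([-1.64618352e-03, -5.27861166e+01, -1.26856942e+00, -1.53586990e+01,
       -5.25013113e-02,  3.90977890e-03,  1.04640073e-04]), 'ee_pos': array([148.97014159, 606.51286011, 246.11678546]), 'eef_rot': array([-3.14022533e+00,  1.11225034e-04,  2.90082567e+00]), 'ft_force': array([-0.46741521, -1.25772839, -0.28851219]), 'wrist_torque': array([0.01120528, 0.01758581, 0.00627424]), 'gripper_width': 1.0048225927106662}
```

```bash
cat >> h.py <<'E'
from scipy.spatial.transform import Rotation as Rn
_cal=optics.calibration
def cal(n):
    c=dict(_cal(n)); c['rotation']=Rn.from_euler('xyz',c['rotation']).as_matrix(); return c
E
echo
```

```text
(no output)
```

View pics/scene0.png

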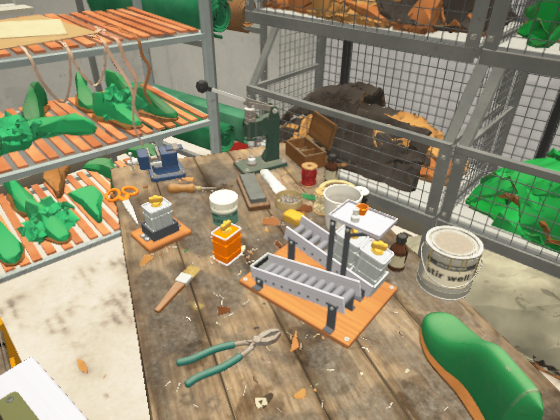

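View pics/top0.png

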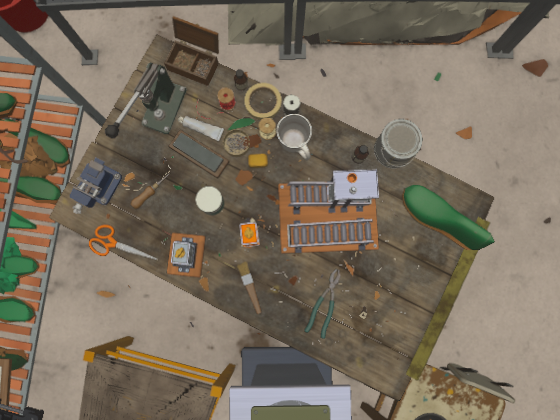

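View pics/wrist0.png

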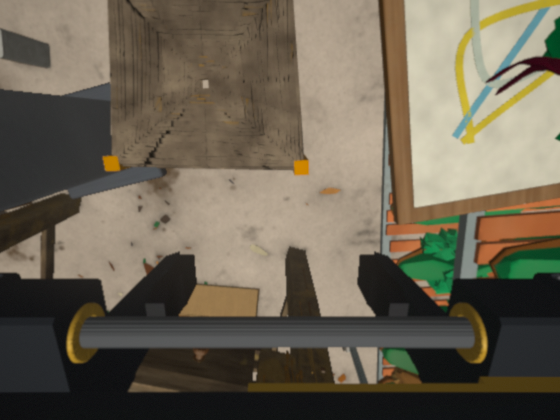

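Run:
```python
from h import *
for n in ['top','scene']:
    d=np.load(f'pics/{n}0.npz',allow_pickle=True); im=d['im'];D=d['D'];c=cal(n)
    P=cloud(c,D); np.save(f'pics/{n}P.npy',P)
    # orthographic render x 350..750? 
    pts=P.reshape(-1,3);col=im.reshape(-1,3)
    print(n,np.nanmedian(P[...,2]))
im=cv2.imread('pics/top0.png')
save(cv2.resize(im[160:270,265:395,::-1],None,fx=6,fy=5.4,interpolation=cv2.INTER_CUBIC),'rackcrop')
save(cv2.resize(im[210:290,150:280,::-1],None,fx=6,fy=6,interpolation=cv2.INTER_CUBIC),'holdcrop')
im=cv2.imread('pics/scene0.png')
save(cv2.resize(im[190:350,230:420,::-1],None,fx=4,fy=3.7,interpolation=cv2.INTER_CUBIC),'rackcrop2')
save(cv2.resize(im[180:280,110:260,::-1],None,fx=5,fy=5,interpolation=cv2.INTER_CUBIC),'holdcrop2')
```

```text
top -305.3579065853438
scene -0.6392550908136059
```

View pics/rackcrop.png

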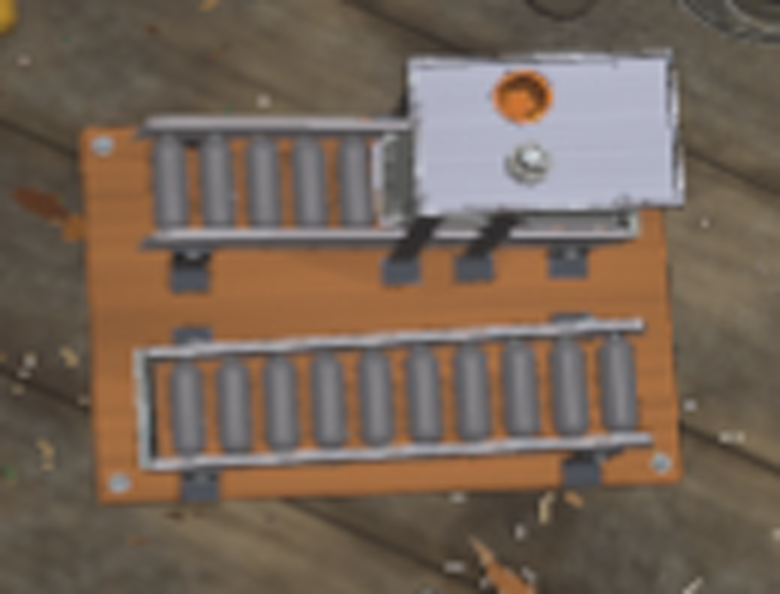

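View pics/holdcrop.png

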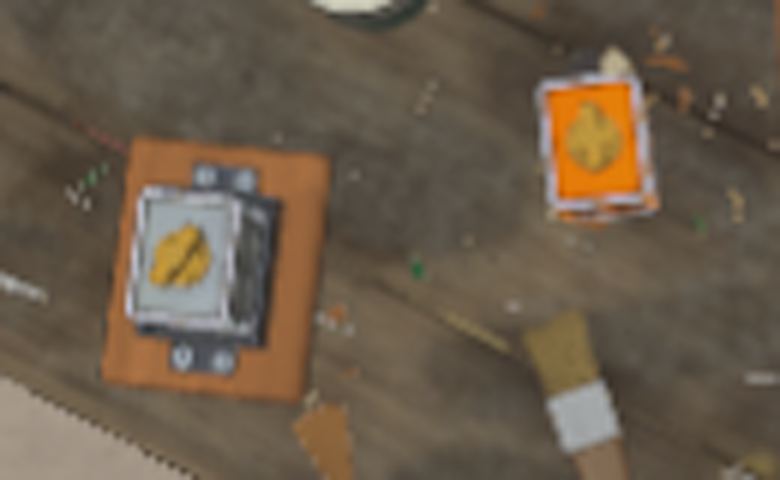

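View pics/rackcrop2.png

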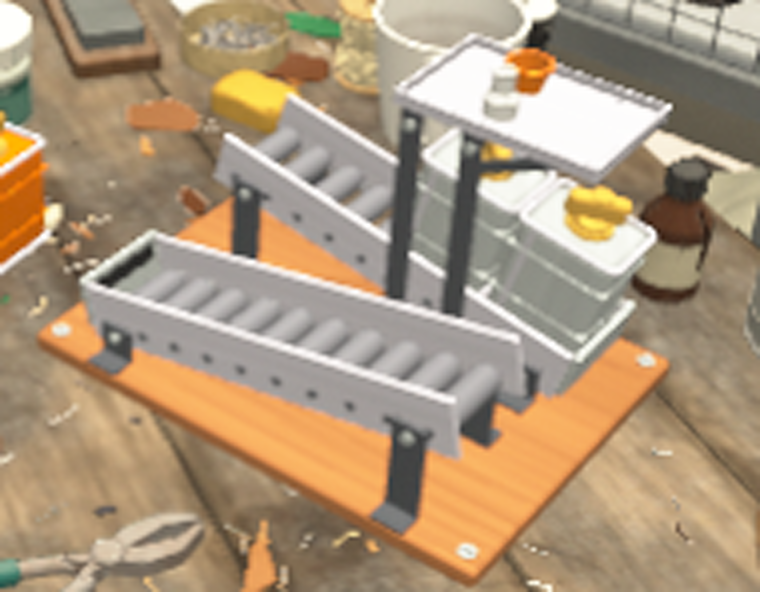

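View pics/holdcrop2.png

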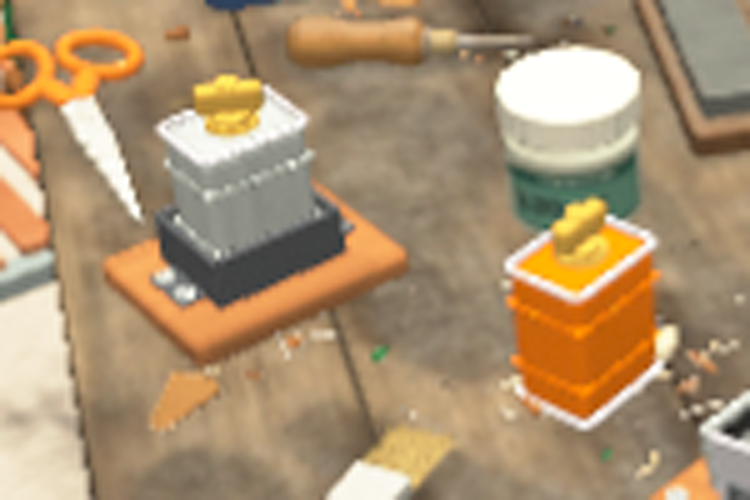

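```bash
cat >> h.py <<'E'
def onz(c,u,v,z):
    a=px2w(c,u,v,1.); o=np.array(c['xyz']); r=a-o; return o+r*(z-o[2])/r[2]
def proj(c,P):
    P=np.atleast_2d(P); q=(P-np.array(c['xyz']))@c['rotation']
    x=q[:,0]/-q[:,2]; y=-q[:,1]/-q[:,2]; r2=x*x+y*y; f=1+c['k1']*r2
    return np.stack([c['fx']*x*f+c['cx'],c['fy']*y*f+c['cy']],1)
E
python3 - <<'E'
from h import *
c=cal('top')
P=np.load('pics/topP.npy')
f=lambda x,y:(265+(x+.5)/6-.5,160+(y+.5)/5.4-.5)
g=lambda x,y:(150+(x+.5)/6-.5,210+(y+.5)/6-.5)
for n,p in dict(TL=(82,128),BL=(98,503),BR=(682,482),sTL=(102,145),sBL=(118,484),sBR=(660,463)).items():
    print(n,onz(c,*f(*p),12).round(1))
for n,p in dict(shTL=(410,60),shTR=(670,53),shBR=(683,205),shBL=(415,213)).items():
    print(n,onz(c,*f(*p),173).round(1))
print('cup',onz(c,*f(523,97),180).round(1),'set',onz(c,*f(528,160),190).round(1))
for n,p in dict(TL=(130,137),TR=(328,155),BL=(105,380),BR=(303,402)).items():
    print('pad',n,onz(c,*g(*p),12).round(1))
for n,p in dict(TL=(142,190),TR=(242,192),BL=(130,320),BR=(230,328)).items():
    print('can',n,onz(c,*g(*p),88).round(1))
print('wing',onz(c,*g(180,258),104).round(1))
for q in [(180,254),(210,200),(360,152),(355,185)]: print(q,P[q[1],q[0]].round(1))
print('table',np.nanmedian(P[270:300,260:300,2]))
print(P[190:240:10,150,2].round(1))
for nm in ['can_fresh_mid','rack','plug_wing','cup_mid','setter_mid','dye_bottle','paste_jar']:
    for cam in ['top','scene']:
        r=finder.search_frame(cam,nm); print(nm,cam,[(np.round((np.array(x['box'])*[560,420,560,420]),1).tolist(),round(x['confidence'],2)) for x in r[:4]])
print(telemetry.read_state()['t'])
E
```

```text
TL [688.2  20.3  12. ]
BL [499.5  16.7  12. ]
BR [ 504.8 -243.5   12. ]
sTL [679.3  11.4  12. ]
sBL [508.7   7.7  12. ]
sBR [ 514.4 -234.    12. ]
shTL [ 683.2 -111.1  173. ]
shTR [ 684.6 -215.5  173. ]
shBR [ 615.8 -217.4  173. ]
shBL [ 614.2 -110.6  173. ]
cup [ 664.1 -154.6  180. ] set [ 633.9 -153.9  190. ]
pad TL [559.2 311.4  12. ]
pad TR [549.6 221.8  12. ]
pad BL [450.6 321.7  12. ]
pad BR [439.7 233.   12. ]
can TL [528.2 289.6  88. ]
can TR [526.7 247.   88. ]
can BL [473.4 294.3  88. ]
can BR [469.5 251.8  88. ]
wing [498.1 270.  104. ]
(180, 254) [494.5 268.9 104.2]
(210, 200) [634.8 197.7  74.8]
(360, 152) [ 753.8 -194.5   78.5]
(355, 185) [ 648.1 -163.3  169.1]
table -0.4501795900723664
[25.2  2.7 -1.3 -1.1 -5.1]
can_fresh_mid top [([170.5, 240.7, 21.7, 25.6], 0.94), ([242.7, 224.4, 17.7, 22.0], 0.82)]
can_fresh_mid scene [([141.3, 199.0, 26.2, 32.5], 0.79), ([210.4, 218.3, 30.4, 46.9], 0.67)]
rack top [([277.6, 169.2, 104.5, 86.0], 0.59)]
rack scene [([239.6, 199.8, 156.3, 148.1], 0.72)]
plug_wing top [([285.0, 219.0, 86.0, 27.9], 0.54)]
plug_wing scene [([221.3, 221.8, 8.5, 4.0], 0.47)]
cup_mid top []
cup_mid scene []
setter_mid top [([349.4, 187.7, 5.9, 5.3], 0.58)]
setter_mid scene [([208.1, 188.2, 29.4, 36.8], 0.66), ([353.1, 206.9, 4.5, 18.4], 0.56)]
dye_bottle top [([352.7, 146.9, 18.1, 17.7], 0.63)]
dye_bottle scene [([389.3, 229.9, 20.6, 43.0], 0.95), ([209.1, 188.6, 27.4, 36.5], 0.63)]
paste_jar top [([194.8, 180.8, 28.6, 34.2], 0.84)]
paste_jar scene [([211.3, 188.9, 25.7, 37.8], 0.73)]
0.85
```

```bash
cat >> h.py <<'E'
S12,C12=np.sin(np.radians(12)),np.cos(np.radians(12))
class Rack:
    def __init__(s,x=596.5,y=-111.6,yaw=np.radians(91.15)):
        s.o=np.array([x,y,0.]); s.R=Rn.from_euler('z',yaw).as_matrix(); s.yaw=yaw
    def w(s,p): return s.o+s.R@np.array(p,float)
    def inv(s,p): return (np.asarray(p)-s.o)@s.R
    def ori(s,a,flip=False):
        z=np.array([np.sin(a),0,-np.cos(a)]); x=np.array([-np.cos(a),0,-np.sin(a)]); 
        if flip:x=-x
        return Rn.from_matrix(s.R@np.stack([x,np.cross(z,x),z],1)).as_euler('xyz')
# lane points in rack frame (2D x,z)
n_d=np.array([-S12,C12]); u_d=np.array([C12,S12])   # delivery normal, up-slope
n_r=np.array([S12,C12]); u_r=np.array([-C12,S12])
feed1=np.array([-105.1,36])+28*u_d+36*n_d
ret_end=np.array([105.1,36])+28*u_r+36*n_r
feed_load=feed1+180*u_d; ret_load=ret_end+180*u_r
E
python3 - <<'E'
from h import *
print(feed1,ret_end,feed_load,ret_load)
SH=np.array([[x,z] for x in np.linspace(-105,0,30) for z in (164,173)])
def sd(g,a,pts): # pts dist to body box; positive clear
    b=np.array([-np.sin(a),np.cos(a)]);p=np.array([np.cos(a),np.sin(a)])
    q=pts-g; back=q@b; lat=np.abs(q@p)
    return np.max([45-back,lat-37.5],axis=0).min()
res=[]
for ad in range(25,60,5):
  a=np.radians(ad)
  for h in (4,8,12,16,20,24):
    for d in (0,6,12,16):
      g0=feed1-d*u_d+h*n_d
      c0=sd(g0,a,SH); c1=sd(g0+19*n_d,a,SH)
      wing=np.array([feed1+t*u_d+56*n_d for t in(-15,15)]+[feed1+t*u_d+36*n_d for t in(-28,28)])
      cw=sd(g0,a,wing)
      a2=a-2*np.radians(12)
      # in can frame same; return: can -x dir is upslope u_r
      gr=ret_load+d*u_r+h*n_r
      c2=sd(gr,a2,SH)
      res.append((min(c0,c1,cw,c2),ad,h,d,c0,c1,cw,c2))
for r in sorted(res,key=lambda r:-r[0])[:25]: print(np.round(r,1))
E
```

```text
[-85.19668805  77.03484097] [85.19668805 77.03484097] [ 90.86988008 114.45894532] [-90.86988008 114.45894532]
[16.  55.  24.  16.  17.7 16.1 22.3 16. ]
[13.3 55.  24.  12.  14.8 13.4 19.6 13.3]
[13.1 55.  20.  16.  20.4 14.9 19.4 13.1]
[11.9 50.  24.  16.  14.2 11.9 20.4 15. ]
[11.8 50.  20.  16.  16.7 11.9 17.2 11.8]
[10.4 55.  20.  12.  17.5 11.9 16.6 10.4]
[10.2 55.  16.  16.  23.2 15.4 16.4 10.2]
[ 9.4 50.  24.  12.  11.1  9.4 17.9 12.5]
[ 9.2 55.  24.   6.  10.4  9.3 15.5  9.2]
[ 8.7 50.  20.  12.  13.5  8.7 14.8  9.3]
[ 8.6 50.  16.  16.  19.1 11.4 14.1  8.6]
[ 8.5 45.  20.  16.  12.5  8.5 15.4 10.8]
[ 7.9 45.  24.  16.  10.3  7.9 18.7 14.1]
[ 7.4 55.  16.  12.  20.2 12.7 13.7  7.4]
[ 7.4 45.  16.  16.  14.7  7.6 12.   7.4]
[ 7.2 55.  12.  16.  25.9 12.9 13.5  7.2]
[ 6.3 55.  20.   6.  13.1  7.5 12.5  6.3]
[ 6.2 50.  16.  12.  16.   8.9 11.6  6.2]
[ 5.7 45.  24.  12.   7.   5.7 16.5 11.9]
[ 5.7 50.  24.   6.   6.3  5.7 14.2  8.8]
[ 5.5 50.  12.  16.  21.6  9.9 10.9  5.5]
[ 5.2 45.  16.  12.  11.3  5.4  9.8  5.2]
[ 5.2 45.  20.  12.   9.2  5.2 13.2  8.6]
[ 5.1 55.  24.   0.   6.   5.2 11.4  5.1]
[ 4.8 40.  20.  16.   8.   4.8 13.7 10. ]
```

```bash
cat >> h.py <<'E'
def tcp_from_grasp(rk,g2,y,a,flip=False):
    """g2: grasp point (x,z) in rack; TCP is 11 ahead along tool z"""
    t=np.array(g2)+11*np.array([np.sin(a),-np.cos(a)])
    return rk.w([t[0],y,t[1]]),rk.ori(a,flip)
E
python3 - <<'E'
from h import *
rk=Rack()
q0=telemetry.read_state()['joints']
for ad in (35,40,45,50):
  for fl in (0,1):
    a=np.radians(ad);d,h=14,20
    g=feed1-d*u_d+h*n_d; b=np.array([-np.sin(a),np.cos(a)])
    gr=ret_load+d*u_r+h*n_r; a2=a-np.radians(24)
    for nm,gg,y,aa in [('pre',g+90*b,-52,a),('g',g,-52,a),('lift',g+20*n_d,-52,a),('out',g+20*n_d+[-110,30],-52,a),('rabove',gr+20*n_r,52,a2),('r',gr,52,a2)]:
        s=kinematics.solve_ik(*tcp_from_grasp(rk,gg,y,aa,fl))
        print(ad,fl,nm,None if s is None else np.round(s,2))
E
```

```text
35 0 pre [ 0.37  1.13  0.44  1.07 -0.86  1.52 -2.18]
35 0 g [ 0.3   1.18  0.44  1.21 -0.94  1.37 -2.09]
35 0 lift [ 0.3   1.16  0.44  1.2  -0.92  1.39 -2.11]
35 0 out [ 0.46  1.22  0.44  0.89 -0.85  1.6  -2.19]
35 0 rabove [ 0.04  0.91  0.66  1.73 -0.87  0.95 -1.97]
35 0 r [ 0.04  0.95  0.66  1.74 -0.91  0.93 -1.94]
35 1 pre [ 0.77  1.15 -0.64  1.04  0.03  1.32  0.4 ]
35 1 g [ 0.78  1.23 -0.77  1.18  0.17  1.13  0.3 ]
35 1 lift [ 0.77  1.2  -0.74  1.17  0.13  1.16  0.31]
35 1 out [ 0.81  1.24 -0.69  0.85  0.11  1.45  0.43]
35 1 rabove [ 0.58  0.82 -0.37  1.7   0.13  0.72  0.24]
35 1 r [ 0.61  0.86 -0.41  1.7   0.2   0.7   0.19]
40 0 pre [ 0.41  1.18  0.44  1.   -0.91  1.61 -2.17]
40 0 g [ 0.33  1.22  0.44  1.16 -0.98  1.46 -2.08]
40 0 lift [ 0.33  1.2   0.44  1.15 -0.96  1.48 -2.1 ]
40 0 out [ 0.49  1.27  0.45  0.82 -0.9   1.69 -2.2 ]
40 0 rabove [ 0.08  0.93  0.66  1.7  -0.9   1.04 -1.93]
40 0 r [ 0.09  0.97  0.66  1.7  -0.94  1.03 -1.9 ]
40 1 pre [ 0.81  1.21 -0.72  0.97  0.04  1.4   0.4 ]
40 1 g [ 0.81  1.28 -0.83  1.12  0.17  1.2   0.31]
40 1 lift [ 0.81  1.25 -0.81  1.11  0.13  
[... 743 characters left out ...]
  0.85  0.25]
45 1 r [ 0.8   0.96 -0.65  1.62  0.24  0.83  0.2 ]
50 0 pre [ 0.54  1.27  0.23  0.84 -0.85  1.71 -2.26]
50 0 g [ 0.46  1.27  0.23  1.05 -0.89  1.54 -2.16]
50 0 lift [ 0.46  1.25  0.23  1.04 -0.89  1.56 -2.17]
50 0 out [ 0.6   1.35  0.23  0.65 -0.85  1.81 -2.31]
50 0 rabove [ 0.16  0.99  0.66  1.62 -0.96  1.24 -1.87]
50 0 r [ 0.17  1.02  0.66  1.62 -0.98  1.23 -1.84]
50 1 pre [ 0.85  1.34 -0.86  0.81  0.05  1.56  0.4 ]
50 1 g [ 0.86  1.39 -0.95  1.02  0.15  1.34  0.33]
50 1 lift [ 0.86  1.36 -0.93  1.01  0.11  1.36  0.34]
50 1 out [ 0.84  1.4  -0.85  0.62  0.07  1.7   0.44]
50 1 rabove [ 0.84  0.97 -0.7   1.58  0.17  0.91  0.25]
50 1 r [ 0.87  1.01 -0.74  1.58  0.24  0.9   0.21]
```

Run:
```python
from h import *
P=np.load('pics/topP.npy')
for u,v in [(405,195),(420,205),(432,215),(450,220),(470,230),(485,240),(400,135),(400,145),(385,140),(435,195),(320,290)]: print(u,v,P[v,u].round(0))
```

```text
405 195 [ 648. -321.   22.]
420 205 [ 615. -351.   53.]
432 215 [ 587. -379.   60.]
450 220 [ 568. -413.   98.]
470 230 [ 540. -457.  113.]
485 240 [ 514. -495.  110.]
400 135 [ 791. -297.  101.]
400 145 [ 763. -294.  106.]
385 140 [ 777. -256.  106.]
435 195 [ 642. -395.   46.]
320 290 [399. -86.  -1.]
```

Run:
```python
from h import *
rk=Rack()
o=rk.ori(0,True)
p=[600,-185,330]
print(o,kinematics.solve_ik(p,o))
bot.move_to(p,o)
c=cal('wrist'); im,D=optics.snapshot('wrist'); save(im,'wr1'); np.savez('pics/wr1.npz',im=im,D=D,c=np.array(c,dtype=object))
s=telemetry.read_state(); print(s['t'],s['ee_pos'],c['xyz'],Rn.from_matrix(c['rotation']).as_euler('xyz'))
```

```text
[-3.14159265  0.          1.59086761] [ 0.08779619  0.61997975  0.25524702  1.45902624 -0.16676175  1.08387531
  0.3957318 ]
4.1 [ 600.2944577  -183.97661227  329.88260793] [ 598.71408327 -107.24365307  466.98486729] [-0.3041563   0.00108627  0.02297324]
```

View pics/wr1.png

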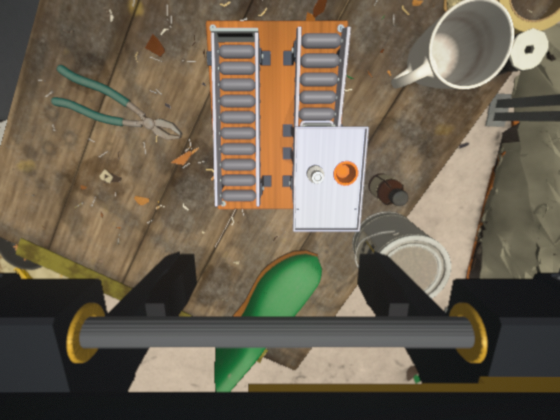

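Run:
```python
from h import *
im=cv2.imread('pics/wr1.png')
save(cv2.resize(im[10:240,195:375,::-1],None,fx=2.6*1.2,fy=2.6,interpolation=cv2.INTER_CUBIC),'wr1a')
d=np.load('pics/wr1.npz',allow_pickle=True);c=d['c'].item();
rk=Rack()
# overlay model prediction
ov=cv2.resize(im[10:240,195:375],None,fx=3.12,fy=2.6,interpolation=cv2.INTER_CUBIC)
def dr(ps,col):
    q=proj(c,np.array([rk.w(p) for p in ps])); q=((q-[195,10]+.5)*[3.12,2.6]).astype(np.int32); cv2.polylines(ov,[q],True,col,1)
dr([(x,y,12) for x,y in[(-131,-95),(131,-95),(131,95),(-131,95)]],(0,255,0))
dr([(x,y,173) for x,y in[(-105,-87),(1,-87),(1,-17),(-105,-17)]],(0,0,255))
for s,yc in((1,-52),(-1,52)):
  dr([(s*-105,yc-25,50),(s*-105,yc+25,50),(s*105,yc+25,95),(s*105,yc-25,95)],(255,0,0))
  dr([(s*-105,yc-29,50),(s*-105,yc+29,50),(s*105,yc+29,95),(s*105,yc-29,95)],(255,255,0))
cv2.imwrite('pics/wr1b.png',ov)
```

```text
(no output)
```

View pics/wr1b.png

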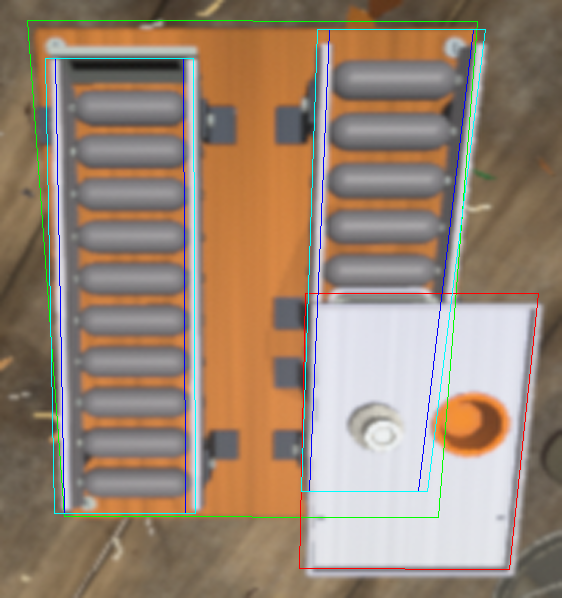

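```bash
cat > fit.py <<'E'
from h import *
from scipy.optimize import least_squares
d=np.load('pics/wr1.npz',allow_pickle=True);cw=d['c'].item(); ct=cal('top')
W=lambda x,y:np.array([195+(x+.5)/3.12-.5,10+(y+.5)/2.6-.5]); T=lambda x,y:np.array([265+(x+.5)/6-.5,160+(y+.5)/5.4-.5])
scr={'a':(121,85),'b':(121,-85),'c':(-121,85)}
obs=[]
for k,p in dict(a=(56,46),b=(455,46),c=(88,503)).items(): obs.append((0,W(*p),'scr',scr[k]))
for k,p in dict(b=(102,145),a=(118,484),c=(660,463)).items(): obs.append((1,T(*p),'scr',scr[k]))
sh=[(308,303,106,35),(536,305,106,-35),(511,573,0,-35),(307,573,0,35)]
for x,y,a,b in sh: obs.append((0,W(x,y),'sh',(a,b)))
for x,y,a,b in [(410,60,106,-35),(672,53,0,-35),(683,205,0,35),(416,213,106,35)]: obs.append((1,T(x,y),'sh',(a,b)))
# return-lane rail outer corners (top of rail): wrist
def shift(c,v):
    c=dict(c); c['xyz']=np.array(c['xyz'])+v[:3]; c['rotation']=Rn.from_rotvec(v[3:]).as_matrix()@c['rotation']; return c
def res(p,full=False):
    rk=Rack(p[0],p[1],p[2]); cs=[shift(cw,p[4:10]),shift(ct,p[10:16])]; r=[]
    for i,px,k,q in obs:
        w=rk.w([q[0],q[1],12]) if k=='scr' else rk.w([p[3]+q[0],-52+q[1],173])
        r.append((proj(cs[i],w)[0]-px)/0.5)
    r=np.concatenate(r)
    if full: return r*.5
    return np.concatenate([r,p[4:7]/1.5,p[7:10]/.004,p[10:13]/1.5,p[13:16]/.004])
s=least_squares(res,np.concatenate([[596.5,-111.6,1.59,-105],np.zeros(12)]),x_scale=np.r_[1,1,.01,1,1,1,1,.01,.01,.01,1,1,1,.01,.01,.01])
cov=np.linalg.inv(s.jac.T@s.jac)
print(s.x[:4],np.degrees(s.x[2]),np.sqrt(np.diag(cov))[:4]); print(s.x[4:10],s.x[10:]); print(res(s.x,True).reshape(-1,2).round(2))
np.save('pics/fit.npy',s.x)
E
python3 fit.py
```

```text
[ 597.17562137 -114.07413726    1.59388533 -106.97712587] 91.32290226974767 [1.66061804 2.13260324 0.00364746 0.69846066]
[-6.88130379e-02  3.02503004e-01  2.41230959e+00 -3.65532859e-03
  1.82629424e-03 -1.43345664e-03] [ 0.06880836 -0.30248614  0.27644056 -0.00212396 -0.0003157   0.00109605]
[[ 0.    0.5 ]
 [-0.61  0.17]
 [-0.07 -0.81]
 [-0.09  0.19]
 [-0.11 -0.06]
 [-0.08  0.1 ]
 [ 0.29 -0.  ]
 [ 1.07 -0.92]
 [-0.02  0.53]
 [-0.97  0.55]
 [-0.26 -0.08]
 [-0.03 -0.47]
 [ 0.2   0.02]
 [ 0.42  0.3 ]]
```

```bash
cat >> h.py <<'E'
RK=Rack(597.2,-114.1,1.5939)
def draw(ov,c,rk,ps,col,sc=1,off=(0,0),closed=True):
    q=proj(c,np.array([rk.w(p) for p in ps])); q=((q-off+.5)*sc).astype(np.int32); cv2.polylines(ov,[q],closed,col,1)
E
python3 - <<'E'
from h import *
a=np.radians(45);d,h=15,20
g=feed1-d*u_d+h*n_d; b=np.array([-np.sin(a),np.cos(a)])
p,o=tcp_from_grasp(RK,g+95*b,-52,a,True); print(p)
bot.move_to(p,o)
c=cal('wrist'); im,D=optics.snapshot('wrist'); np.savez('pics/wr2.npz',im=im,D=D,c=np.array(c,dtype=object))
s=telemetry.read_state(); print(s['t'],s['ee_pos'])
ov=im[:,:,::-1].copy(); ov=cv2.resize(ov,None,fx=1.4,fy=1.4,interpolation=cv2.INTER_CUBIC)
f=lambda t,y,hh:(*(lambda q:(q[0],y,q[1]))(feed1+t*u_d+hh*n_d),)
cw=dict(c)
dr=lambda ps,col:draw(ov,c,RK,ps,col,1.4)
for t0 in(0,56):
  dr([f(t0+t,-52+y,36) for t,y in[(-28,-22),(28,-22),(28,22),(-28,22)]],(0,0,255))
dr([f(t,-52+y,-20) for t,y in[(-28,-25),(187,-25),(187,25),(-28,25)]],(255,0,0))
dr([(x,y-52,173) for x,y in[(-107,-35),(-1,-35),(-1,35),(-107,35)]],(0,255,0))
dr([(x,y,12) for x,y in[(-131,-95),(131,-95),(131,95),(-131,95)]],(0,255,255))
cv2.imwrite('pics/wr2b.png',ov); save(im,'wr2')
E
```

```text
[ 652.96148358 -276.27920707  152.87608724]
5.0083 [ 655.56148688 -273.21352     156.330996  ]
```

View pics/wr2b.png

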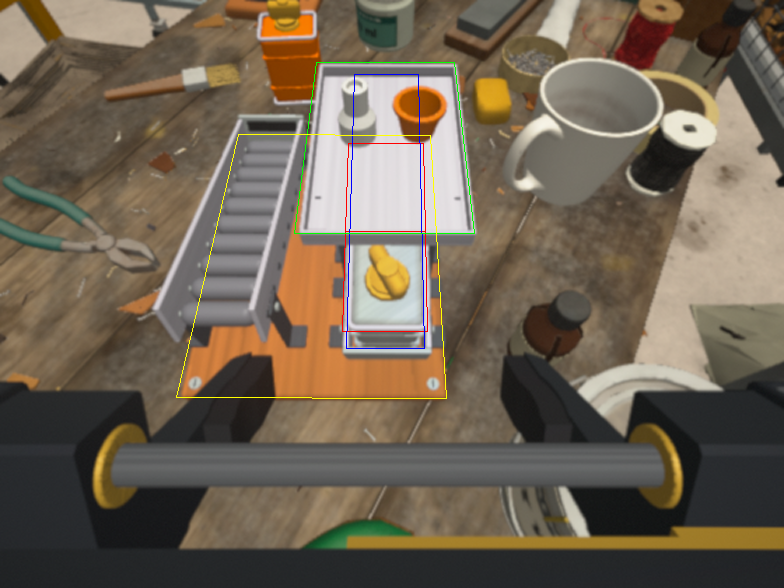

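Run:
```python
from h import *
a=np.radians(45);d,h=15,20
g=feed1-d*u_d+h*n_d; b=np.array([-np.sin(a),np.cos(a)])
bot.pause(0.1)
s=telemetry.read_state(); print(s['t'],s['ee_pos'],np.abs(s['dq']).max())
p,o=tcp_from_grasp(RK,g,-52,a,True); print(p,o)
r=bot.line_to(p,o,max_speed=90,max_force=12)
bot.pause(0.15)
s=telemetry.read_state(); print(r,s['t'],s['ee_pos'],s['eef_rot'],s['ft_force'])
im,D=optics.snapshot('wrist'); save(im,'wr3'); im,D=optics.snapshot('scene'); save(cv2.resize(im[120:330,230:510],None,fx=2.7,fy=2.7),'sc3')
```

```text
5.1083 [ 655.63279455 -272.94175191  156.88640953] 0.00938137180057276
[ 651.40962907 -209.12199042   85.70094303] [-3.14159265 -0.78539816  1.5939    ]
False 6.4667 [ 650.74334083 -208.18828666   85.95424235] [-3.13976436 -0.78765483  1.59421408] [-4.60007225  2.82033059  2.84546939]
```

View pics/wr3.png

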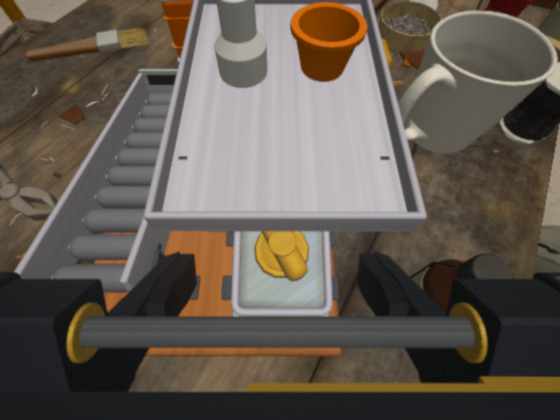

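View pics/sc3.png

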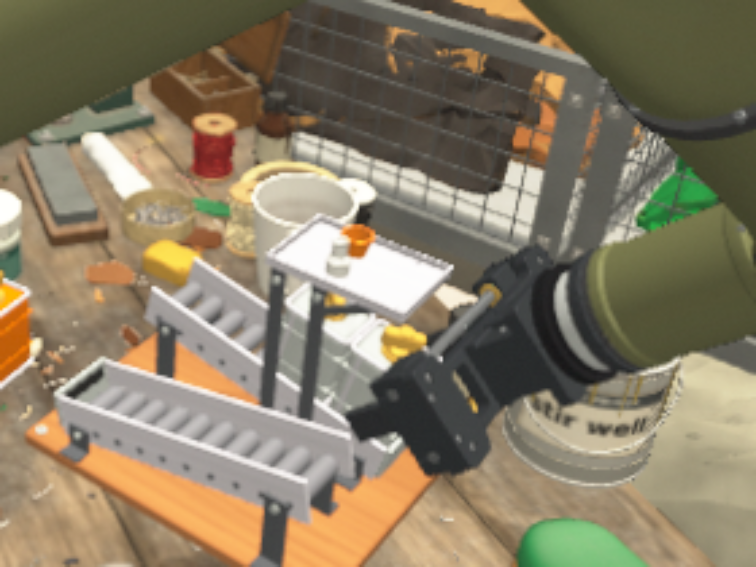

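Run:
```python
from h import *
a=np.radians(45);d,h=15,20
g=feed1-d*u_d+h*n_d
fingers.grasp(25)
s=telemetry.read_state(); print(s['t'],s['ee_pos'],s['ft_force'],s['gripper_width']*88)
p0=s['ee_pos'];o=s['eef_rot']
v=RK.R@np.array([n_d[0],0,n_d[1]])
r=bot.line_to(p0+21*v,o,max_speed=60,max_force=30)
s=telemetry.read_state(); print(r,s['t'],s['ee_pos']-p0,s['ft_force'])
im,D=optics.snapshot('wrist'); save(im,'wr4'); im,D=optics.snapshot('scene'); save(cv2.resize(im[120:330,230:510],None,fx=2.7,fy=2.7),'sc4')
```

```text
7.3 [ 650.99956604 -208.24092224   86.18238394] [-3.97878115  3.27857604  3.65619445] 44.03682413171725
False 7.8083 [ 0.61522147 -5.95027059 20.91338868] [ 0.19681009 -0.81868086 -0.93134336]
```

View pics/wr4.png

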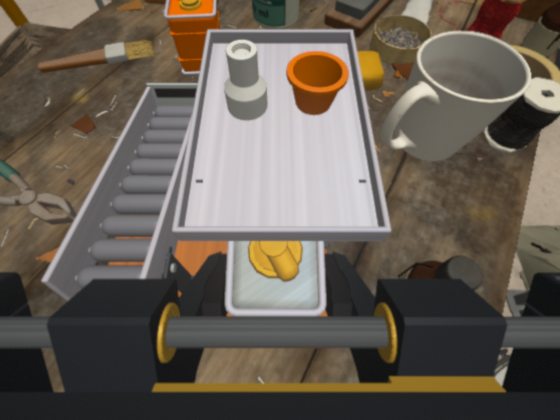

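View pics/sc4.png

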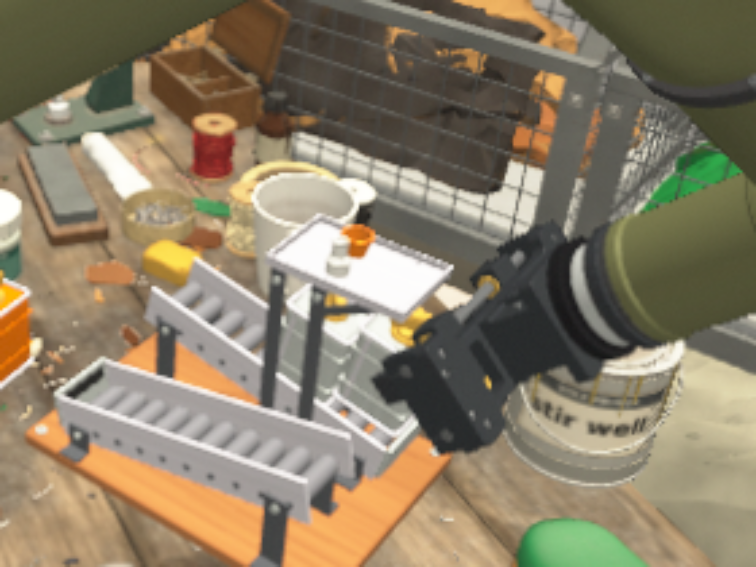

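Run:
```python
from h import *
a=np.radians(45);d,h=15,20;a2=np.radians(21)
g=feed1-d*u_d+h*n_d+21*n_d
gr=ret_load+d*u_r+h*n_r
def go(g2,y,aa,v,**k):
    p,o=tcp_from_grasp(RK,g2,y,aa,True); r=bot.line_to(p,o,max_speed=v,**k); s=telemetry.read_state(); print(r,round(s['t'],2),(s['ee_pos']-p).round(1),s['ft_force'].round(1)); return p,o
go(g+[-62,8],-52,a,120,max_force=30)
g2=np.array([g[0]-62,(gr+30*n_r)[1]])
go(g2,0,(a+a2)/2,150,max_force=30)
go(g2,52,a2,150,max_force=30)
go(gr+30*n_r,52,a2,120,max_force=30)
bot.pause(.15)
c=cal('wrist');s=telemetry.read_state();print(RK.inv(s['ee_pos']),s['eef_rot'],s['t'])
im,D=optics.snapshot('wrist'); 
ov=cv2.resize(im[:,:,::-1],None,fx=1.4,fy=1.4,interpolation=cv2.INTER_CUBIC)
dr=lambda ps,col:draw(ov,c,RK,ps,col,1.4)
dr([(x,y,12) for x,y in[(-131,-95),(131,-95),(131,95),(-131,95)]],(0,255,255))
f=lambda t,y,hh:(*(lambda q:(q[0],y,q[1]))(ret_end+t*u_r+hh*n_r),)
dr([f(t,52+y,-22) for t,y in[(-28,-25),(187,-25),(187,25),(-28,25)]],(255,0,0))
dr([f(t,52+y,-22) for t,y in[(-28,-29),(187,-29),(187,29),(-28,29)]],(255,0,0))
cv2.imwrite('pics/wr5.png',ov)
im,D=optics.snapshot('scene'); save(cv2.resize(im[120:330,200:480],None,fx=2.7,fy=2.7),'sc5')
```

```text
False 8.58 [-0.   1.1 -0.2] [ 0.4  0.8 -0.9]
False 9.18 [0.4 1.1 0. ] [ 0.3 -0.8 -2.7]
False 9.68 [ 0.9  0.3 -0.9] [ 0.4 -0.3 -1.5]
False 10.46 [ 0.2 -1.4 -0.2] [-0.4 -0.4 -2. ]
[-92.68548645  52.07946848 156.06750312] [ 3.14149545 -0.3653867   1.59220979] 10.6083
```

View pics/wr5.png

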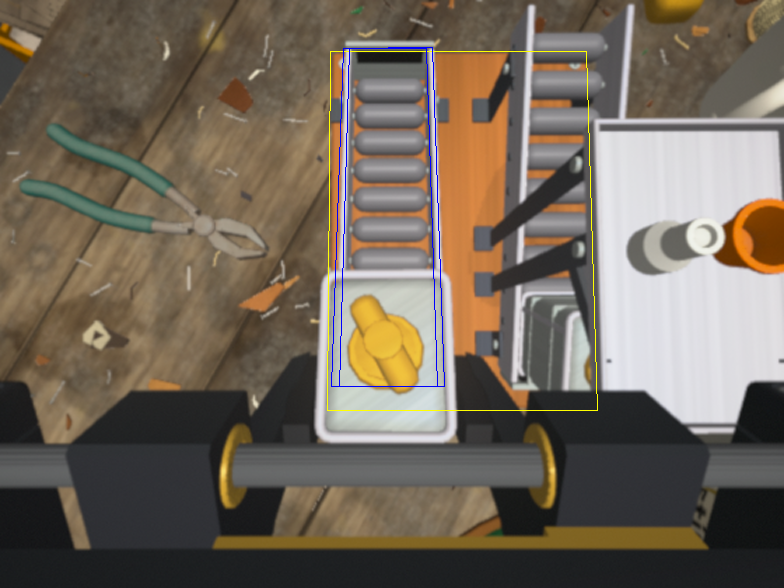

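View pics/sc5.png

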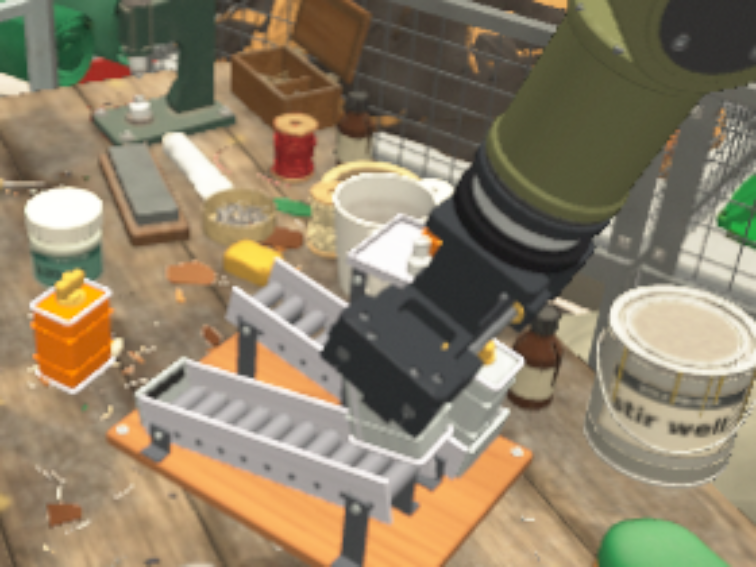

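Run:
```python
from h import *
d,h=15,20;a2=np.radians(21)
gr=ret_load+d*u_r+h*n_r
p,o=tcp_from_grasp(RK,gr-2*n_r,52,a2,True)
r=bot.line_to(p,o,max_speed=50,max_force=6)
s=telemetry.read_state();print(r,s['t'],(s['ee_pos']-p).round(1),s['ft_force'].round(1))
im,D=optics.snapshot('scene'); save(cv2.resize(im[120:330,200:480],None,fx=2.7,fy=2.7),'sc6')
```

```text
True 11.2917 [-0.1  1.5  1.9] [1.  0.7 3.1]
```

View pics/sc6.png

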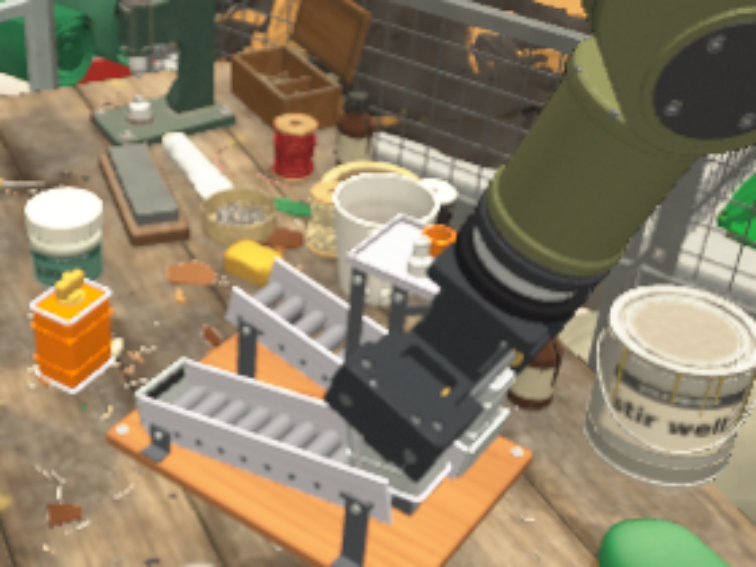

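Run:
```python
from h import *
fingers.release()
s=telemetry.read_state();print(s['t'],s['gripper_width'])
a2=np.radians(21)
v=RK.R@np.array([-np.sin(a2),0,np.cos(a2)])
bot.line_to(s['ee_pos']+110*v,None,max_speed=200,max_force=25)
s=telemetry.read_state();print(s['t'],s['ft_force'])
im,D=optics.snapshot('wrist'); save(im,'wr7')
im,D=optics.snapshot('scene'); save(cv2.resize(im[120:330,200:480],None,fx=2.7,fy=2.7),'sc7')
```

```text
12.125 1.000447034783996
12.825 [ 0.56253054 -0.26588087 -0.87856071]
```

View pics/wr7.png

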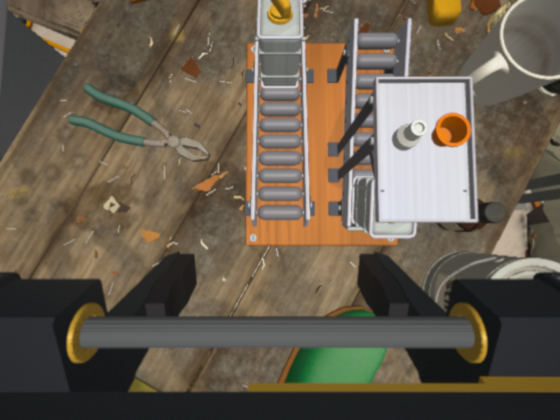

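View pics/sc7.png

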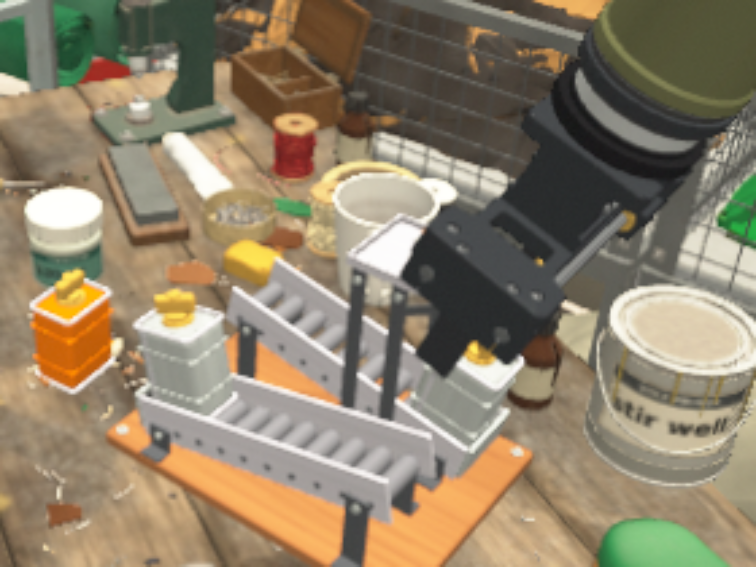

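Run:
```python
from h import *
print(telemetry.read_state()['joints'])
for deg in range(-180,181,20):
    s=kinematics.solve_ik([497,270,120],[np.pi,0,np.radians(deg)]); print(deg,None if s is None else np.round(s,2))
```

```text
[ 0.47591596  0.78280426  0.07629623  1.4957038  -0.40772741  1.10873101
  0.78725237]
-180 [-0.58  0.79  0.01  1.86 -0.01  0.49  1.  ]
-160 [-0.54  0.79 -0.06  1.86  0.09  0.5   1.25]
-140 [-0.48  0.79 -0.17  1.85  0.25  0.51  1.45]
-120 [-0.43  0.8  -0.26  1.85  0.36  0.54  1.69]
-100 [-0.38  0.81 -0.34  1.85  0.47  0.56  1.94]
-80 [-0.22  0.86 -0.62  1.84  0.76  0.7   2.02]
-60 [-0.12  0.92 -0.84  1.83  0.93  0.83  2.23]
-40 [ 0.04  1.12 -1.26  1.83  1.18  1.18  2.38]
-20 [-0.98  0.94  0.74  1.88 -0.96  0.73 -1.58]
0 [-0.94  0.9   0.65  1.88 -0.87  0.67 -1.32]
20 [-0.94  0.9   0.65  1.88 -0.87  0.67 -0.97]
40 [-0.96  0.92  0.7   1.88 -0.92  0.7  -0.57]
60 [-0.9   0.88  0.57  1.88 -0.79  0.63 -0.35]
80 [-0.84  0.85  0.45  1.87 -0.65  0.57 -0.13]
100 [-0.78  0.83  0.35  1.87 -0.52  0.53  0.09]
120 [-0.73  0.81  0.25  1.87 -0.38  0.51  0.31]
140 [-0.68  0.8   0.17  1.86 -0.25  0.5   0.54]
160 [-0.63  0.8   0.09  1.86 -0.13  0.49  0.77]
180 [-0.58  0.79  0.01  1.86 -0.01  0.49  1.  ]
```

Run:
```python
from h import *
bot.move_to([497,270,250],[np.pi,0,np.radians(140)])
bot.pause(.1)
c=cal('wrist'); im,D=optics.snapshot('wrist'); np.savez('pics/wr8.npz',im=im,D=D,c=np.array(c,dtype=object)); save(im,'wr8')
s=telemetry.read_state();print(s['t'],s['ee_pos'],s['eef_rot'])
im2,D2=optics.snapshot('scene'); save(im2,'sc8')
im3,D3=optics.snapshot('top'); save(im3,'tp8')
```

```text
14.9833 [497.69591693 268.80008763 249.93456017] [-3.14133406e+00  4.41740685e-04  2.44115857e+00]
```

View pics/wr8.png

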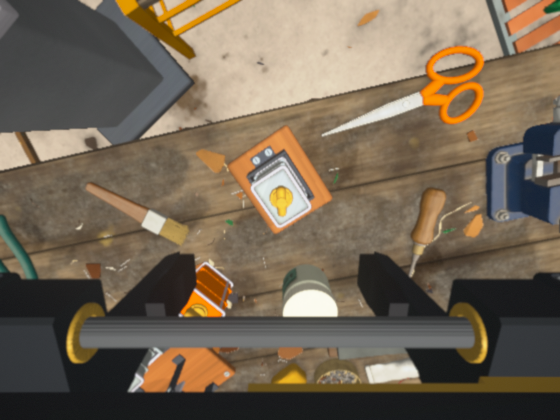

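View pics/sc8.png

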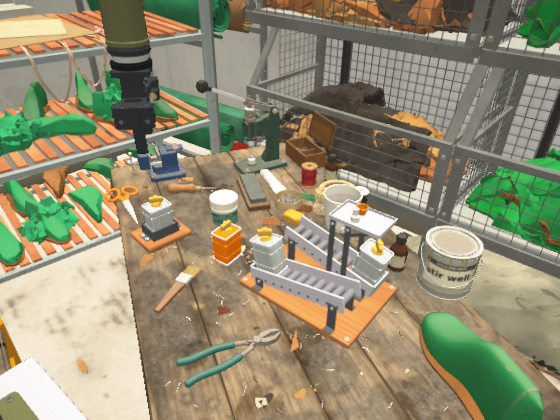

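Run:
```python
from h import *
im=cv2.imread('pics/wr8.png')
save(cv2.resize(im[120:240,225:345,::-1],None,fx=5,fy=5,interpolation=cv2.INTER_CUBIC),'wr8z')
im=cv2.imread('pics/sc8.png')
save(cv2.resize(im[190:250,130:190,::-1],None,fx=8,fy=8,interpolation=cv2.INTER_CUBIC),'sc8z')
```

```text
(no output)
```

View pics/wr8z.png

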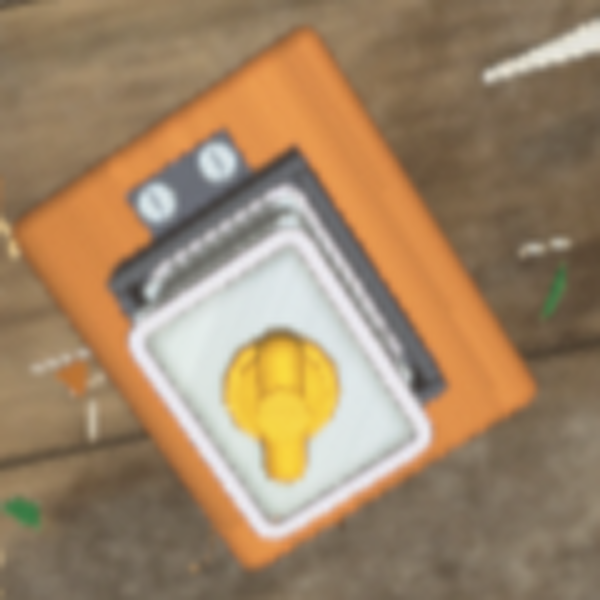

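View pics/sc8z.png

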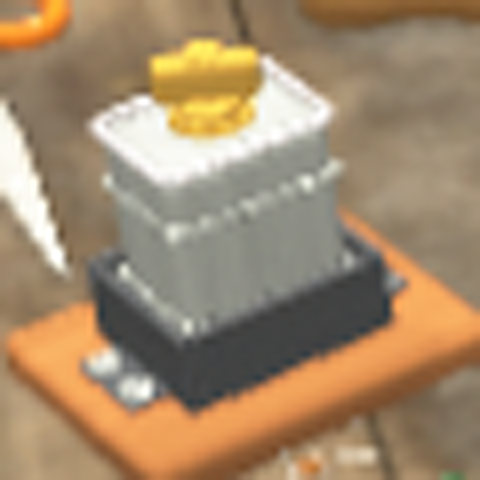

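```bash
cat > hold.py <<'E'
from h import *
c=np.load('pics/wr8.npz',allow_pickle=True)['c'].item()
F=lambda x,y:(225+(x+.5)/5-.5,120+(y+.5)/5-.5)
cor=np.array([onz(c,*F(*p),88) for p in[(133,340),(298,235),(430,435),(272,535)]]);print(cor.round(1),cor.mean(0))
e=[cor[2]-cor[1],cor[3]-cor[0]];print([np.linalg.norm(x) for x in e],[np.degrees(np.arctan2(x[1],x[0])) for x in e])
e=[cor[1]-cor[0],cor[2]-cor[3]];print([np.linalg.norm(x) for x in e],[np.degrees(np.arctan2(x[1],x[0])) for x in e])
w=[onz(c,*F(*p),108) for p in[(281,338),(285,478)]];print(w,'mid',(w[0]+w[1])/2,np.linalg.norm(w[1]-w[0]),np.degrees(np.arctan2(*(w[1]-w[0])[1::-1])))
pad=[onz(c,*F(*p),12) for p in[(15,235),(310,28),(537,390),(252,568)]];print(np.round(pad,1),np.mean(pad,0))
x=pad[2]-pad[1];print(np.degrees(np.arctan2(x[1],x[0]))); x=pad[3]-pad[0];print(np.degrees(np.arctan2(x[1],x[0])))
E
python3 hold.py
```

```text
[[473.  254.5  88. ]
 [478.2 293.8  88. ]
 [527.8 288.3  88. ]
 [523.6 249.   88. ]] [500.63716231 271.39300557  88.        ]
[np.float64(49.910171629486825), np.float64(50.88525697067009)] [np.float64(-6.354748397073502), np.float64(-6.160809309082343)]
[np.float64(39.67783109169667), np.float64(39.49828352751523)] [np.float64(82.51176463624908), np.float64(83.92071278119013)]
[array([488.48762292, 280.46153542, 108.        ]), array([510.44198198, 263.15911026, 108.        ])] mid [499.46480245 271.81032284 108.        ] 27.952956876466484 -38.24195805698642
[[442.8 233.6  12. ]
 [451.9 321.6  12. ]
 [558.8 309.4  12. ]
 [549.  221.4  12. ]] [500.61226081 271.50421634  12.        ]
-6.533469601350577
-6.547471226947598
```

Run:
```python
from h import *
y0=np.radians(141.8)
bot.line_to([500.3,271.5,135],[np.pi,0,y0],max_speed=150)
r=bot.line_to([500.3,271.5,100.5],[np.pi,0,y0],max_speed=60,max_force=8)
s=telemetry.read_state();print(r,s['t'],s['ee_pos'],s['eef_rot'],s['ft_force'],s['wrist_torque'])
im,D=optics.snapshot('wrist'); save(im,'wr9')
im2,D2=optics.snapshot('scene'); save(cv2.resize(im2[150:260,80:230],None,fx=5,fy=5),'sc9')
```

```text
False 16.725 [500.37164218 271.5009214  100.40566612] [-3.14154214e+00  2.23222692e-05  2.47480992e+00] [-0.37282331 -0.79830789 -0.906886  ] [-0.09362152  0.02073007  0.02566752]
```

View pics/wr9.png

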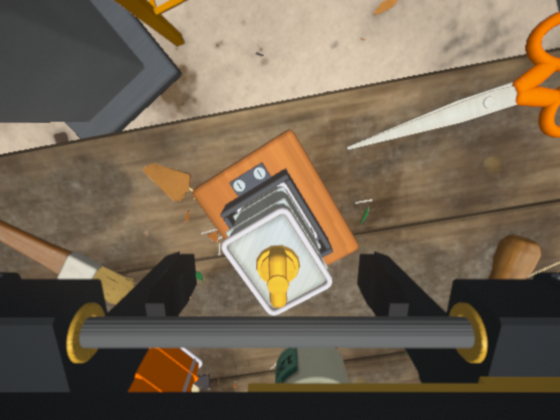

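View pics/sc9.png

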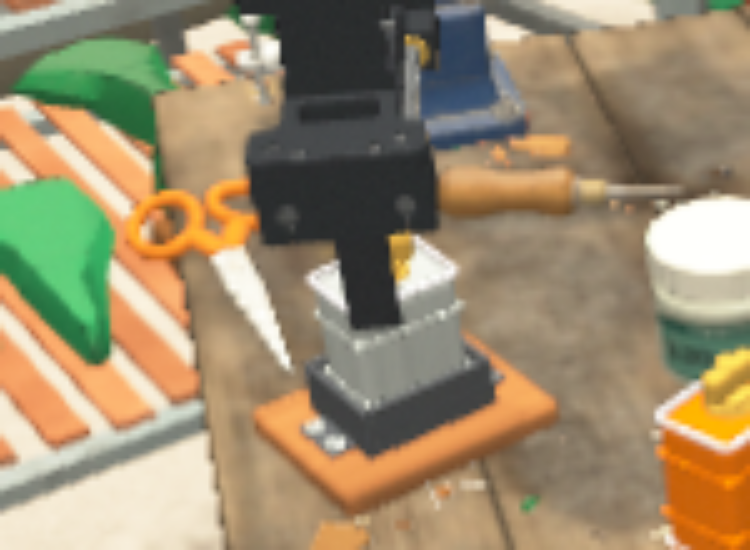

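```bash
cat > turn.py <<'E'
from h import *
fingers.grasp(25); bot.pause(.1)
s=telemetry.read_state();t0=s['wrist_torque'][2];y0=s['eef_rot'][2];p=[500.3,271.5,100.5]
print(s['t'],s['gripper_width']*88,s['ft_force'].round(1),s['wrist_torque'].round(3),s['ee_pos'].round(1))
yc=np.radians(141.8); yhit=None
for i in range(16):
    yc-=0.1 if yhit is None else 0.05
    bot.line_to(p,[np.pi,0,yc],max_speed=150); bot.pause(.05)
    s=telemetry.read_state(); tz=s['wrist_torque'][2]-t0; y=s['eef_rot'][2]
    print(round(s['t'],2),'cmd',round(yc,3),'turned',round(y0-y,3),'tz',round(tz,3),s['ft_force'].round(1),round(s['gripper_width']*88,1))
    if yhit is None and abs(tz)>0.15: yhit=y
    if abs(tz)>0.33: print('torque');break
    if yhit is not None and yhit-y>0.2: print('angle');break
E
python3 turn.py
```

```text
18.1 8.800060912869656 [ 0.4  0.4 -1.5] [ 0.11  -0.154  0.047] [500.5 271.6 100.5]
18.4 cmd 2.375 turned 0.098 tz -0.036 [ 0.6 -0.4 -1.8] 8.7
18.7 cmd 2.275 turned 0.197 tz -0.031 [-0.   0.4 -1.4] 8.8
19.0 cmd 2.175 turned 0.296 tz -0.052 [ 0.2 -0.1 -1. ] 8.8
19.3 cmd 2.075 turned 0.396 tz -0.052 [ 0.9  1.1 -1.6] 9.0
19.6 cmd 1.975 turned 0.496 tz 0.204 [ 1.8  1.4 -1.6] 8.8
19.9 cmd 1.925 turned 0.548 tz 0.262 [ 1.3  0.4 -1. ] 8.9
20.2 cmd 1.875 turned 0.598 tz 0.274 [ 2.4  1.4 -1.3] 8.8
20.5 cmd 1.825 turned 0.648 tz 0.259 [ 2.8  1.4 -1. ] 8.8
20.8 cmd 1.775 turned 0.698 tz 0.315 [ 2.6  0.9 -0.8] 9.1
angle
```

Run:
```python
from h import *
fingers.release()
s=telemetry.read_state()
bot.line_to([500.3,271.5,160],[np.pi,0,np.radians(140)],max_speed=150); bot.pause(.1)
c=cal('wrist'); im,D=optics.snapshot('wrist'); np.savez('pics/wr10.npz',im=im,D=D,c=np.array(c,dtype=object)); save(im,'wr10')
save(cv2.resize(im[130:300,200:360],None,fx=3.5,fy=3.5,interpolation=cv2.INTER_CUBIC),'wr10z')
print(telemetry.read_state()['t'])
```

```text
22.9917
```

View pics/wr10z.png

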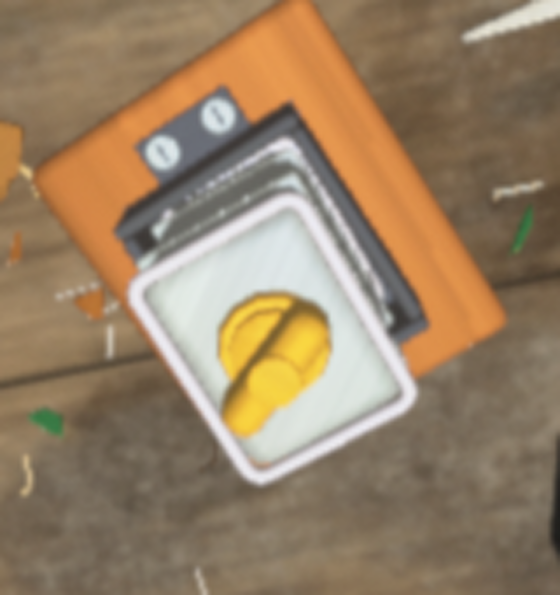

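Run:
```python
from h import *
c=np.load('pics/wr10.npz',allow_pickle=True)['c'].item()
F=lambda x,y:(200+(x+.5)/3.5-.5,130+(y+.5)/3.5-.5)
cor=np.array([onz(c,*F(*p),88) for p in[(130,290),(295,195),(415,393),(258,484)]]);print(cor.mean(0))
A=lambda x:np.degrees(np.arctan2(x[1],x[0]))
print(A(cor[2]-cor[1]),A(cor[3]-cor[0]),A(cor[1]-cor[0])-90,A(cor[2]-cor[3])-90)
pad=np.array([onz(c,*F(*p),12) for p in[(37,172),(300,0),(508,322)]]);print(A(pad[2]-pad[1]))
w=[onz(c,*F(*p),108) for p in[(316,312),(238,428)]];print((w[0]+w[1])/2,np.linalg.norm(w[1]-w[0]),A(w[1]-w[0]))
```

```text
[500.22595152 271.47721691  88.        ]
-8.926120339318727 -9.425489237477702 -9.462658019425561 -7.195035709219312
-5.820349293623015
[498.88532787 272.7833733  108.        ] 28.29701787066841 -71.94786366750571
```

Run:
```python
from h import *
o=[np.pi,0,np.radians(172.5)]
bot.line_to([500.4,271.5,120],o,max_speed=150)
r=bot.line_to([500.4,271.5,63],o,max_speed=100,max_force=8)
s=telemetry.read_state();print(r,s['t'],s['ee_pos'],s['ft_force'].round(1))
fingers.grasp(40)
s=telemetry.read_state();print(s['t'],s['ee_pos'],s['ft_force'].round(1),s['gripper_width']*88)
r=bot.line_to([500.4,271.5,63+145],o,max_speed=110,max_force=25)
s=telemetry.read_state();print(r,s['t'],s['ee_pos'],s['ft_force'].round(1),s['gripper_width']*88)
im,D=optics.snapshot('wrist'); save(im,'wr11')
im2,D2=optics.snapshot('scene'); save(im2,'sc11')
p,oo=tcp_from_grasp(RK,feed_load+22*n_d+40*n_d,-52,np.radians(12),True);print(p,kinematics.solve_ik(p,oo))
```

```text
False 24.425 [500.65585983 271.66930387  63.26029585] [-0.5 -0.  -0.2]
25.1583 [500.47217278 271.82816755  63.10636944] [-0.4  0.8 -0.4] 43.82852522228846
False 26.625 [499.91161721 271.18061695 207.29087516] [-0.4  0.  -4.7] 43.752122447974614
[647.33183902 -32.65375335 164.34447295] [ 0.0106381   0.84004845  0.13407405  1.55198956 -0.42379421  0.82718195
  0.42538785]
```

View pics/sc11.png

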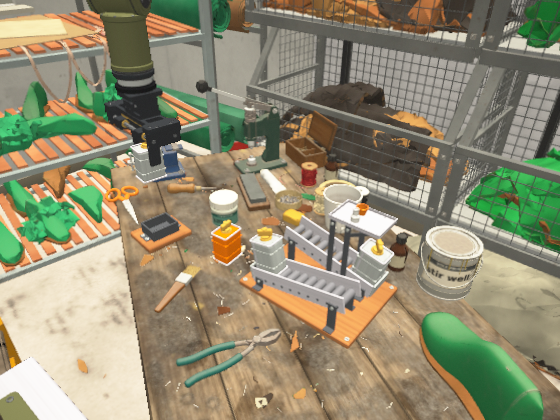

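View pics/wr11.png

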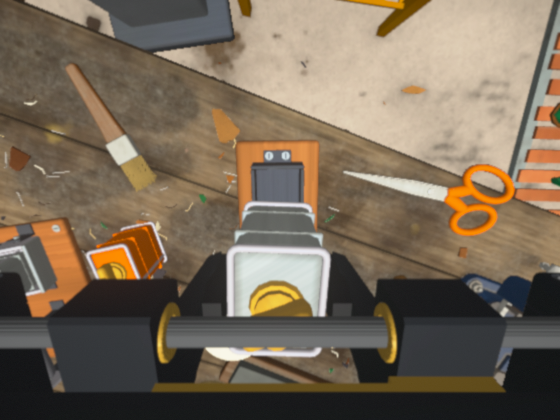

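Run:
```python
from h import *
a=np.radians(12)
p,o=tcp_from_grasp(RK,feed_load+62*n_d,-52,a,True)
bot.line_to([p[0],p[1],212],o,max_speed=160,max_force=30)
r=bot.line_to(p,o,max_speed=100,max_force=20); bot.pause(.15)
s=telemetry.read_state();print(r,s['t'],(s['ee_pos']-p).round(1),s['eef_rot']-o,s['ft_force'].round(1))
c=cal('wrist'); im,D=optics.snapshot('wrist')
ov=cv2.resize(im[:,:,::-1],None,fx=1.4,fy=1.4,interpolation=cv2.INTER_CUBIC)
dr=lambda ps,col:draw(ov,c,RK,ps,col,1.4)
f=lambda t,y,hh:(*(lambda q:(q[0],y,q[1]))(feed1+t*u_d+hh*n_d),)
for w in(25,29): dr([f(t,-52+y,-22) for t,y in[(-28,-w),(187,-w),(187,w),(-28,w)]],(255,0,0))
dr([(x,y,12) for x,y in[(-131,-95),(131,-95),(131,95),(-131,95)]],(0,255,255))
cv2.imwrite('pics/wr12.png',ov)
im2,D2=optics.snapshot('scene'); save(cv2.resize(im2[120:330,200:480],None,fx=2.7,fy=2.7),'sc12')
im2,D2=optics.snapshot('top'); save(cv2.resize(im2[110:280,200:420],None,fx=3.5,fy=3.5),'tp12')
```

```text
False 29.7583 [ 0.7 -0.1  0.9] [-0.00184896  0.00025902  0.00036913] [ 0.1 -0.  -2.9]
```

View pics/wr12.png

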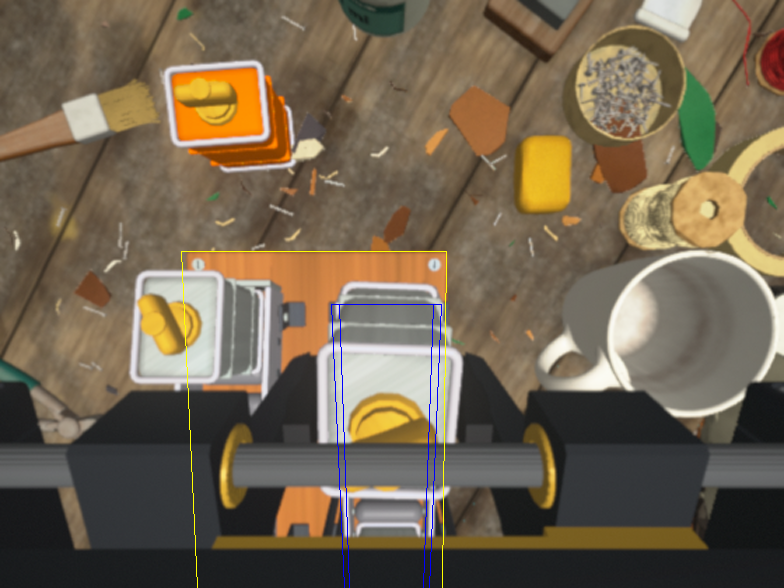

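View pics/sc12.png

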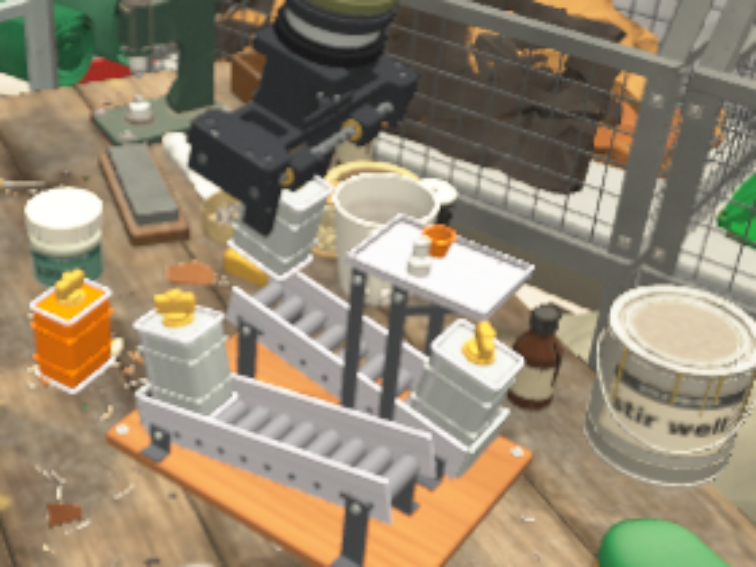

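View pics/tp12.png

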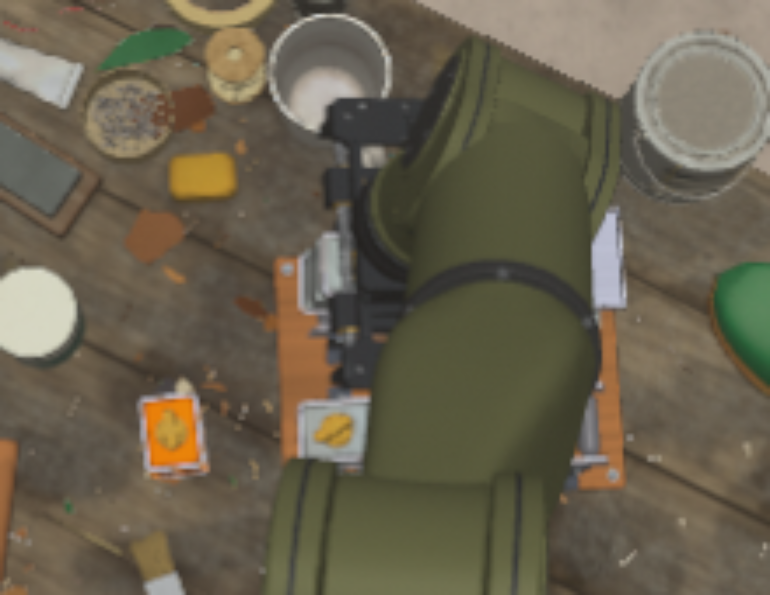

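Run:
```python
from h import *
P=np.load('pics/topP.npy'); q=P[110:165,270:320].reshape(-1,3); q=q[q[:,2]>60]; print(q.min(0),q.max(0))
a=np.radians(12)
p,o=tcp_from_grasp(RK,feed_load+(22-2)*n_d,-52,a,True)
r=bot.line_to(p,o,max_speed=60,max_force=6)
s=telemetry.read_state();print(r,s['t'],(s['ee_pos']-p).round(1),s['ft_force'].round(1))
im2,D2=optics.snapshot('scene'); save(cv2.resize(im2[120:330,200:480],None,fx=2.7,fy=2.7),'sc13')
```

```text
[741.76448869 -65.05110739  60.00089859] [858.28161647  39.79656467  99.59731158]
True 30.5583 [-0.4 -0.7  1.4] [-0.8 -0.1  6.3]
```

View pics/sc13.png

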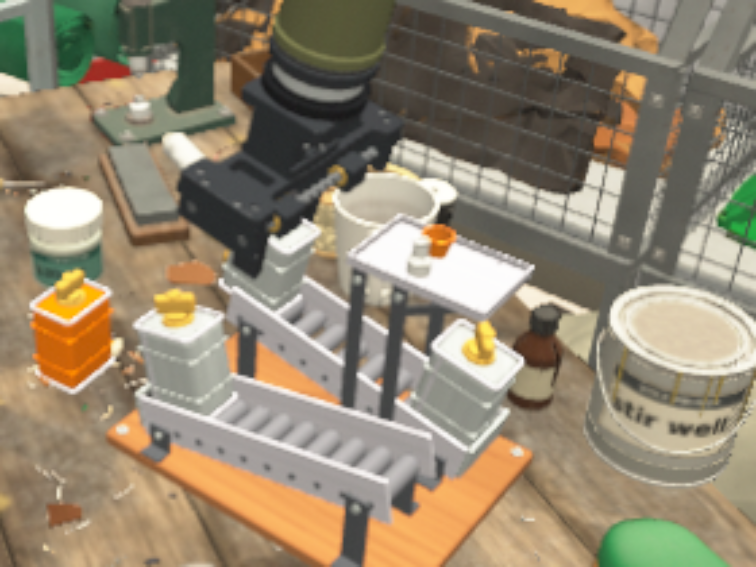

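Run:
```python
from h import *
fingers.release()
a=np.radians(12);s=telemetry.read_state()
v=RK.R@np.array([-np.sin(a)*.3,0,np.cos(a)])
r=bot.line_to(s['ee_pos']+100*v,None,max_speed=150,max_force=25)
p,o=RK.w([-20,20,300]),RK.ori(0,True)
bot.move_to([530,20,330],o); bot.pause(.2)
s=telemetry.read_state();print(r,s['t'],s['ft_force'])
c=cal('wrist');im,D=optics.snapshot('wrist'); save(im,'wr14')
im2,D2=optics.snapshot('scene'); save(cv2.resize(im2[140:350,200:480],None,fx=2.7,fy=2.7),'sc14')
im2,D2=optics.snapshot('top'); save(cv2.resize(im2[110:280,200:420],None,fx=3.5,fy=3.5),'tp14')
```

```text
False 33.1 [-0.13340038 -0.10135009  0.58969283]
```

View pics/sc14.png

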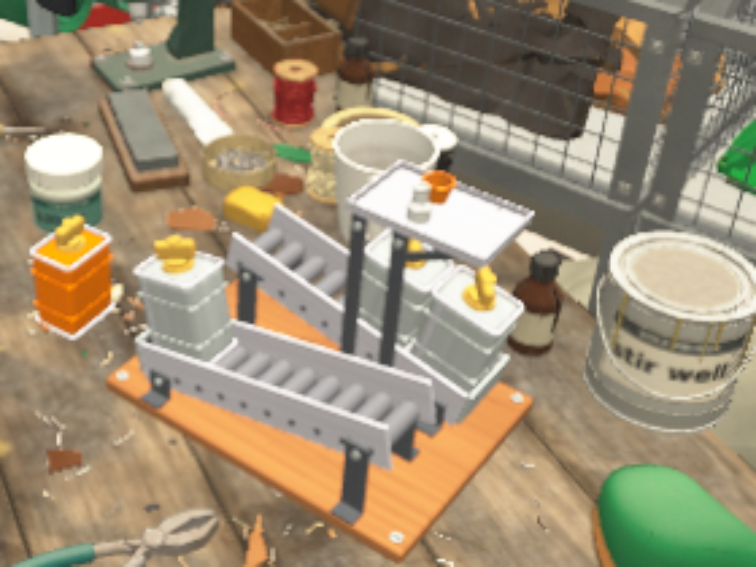

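View pics/tp14.png

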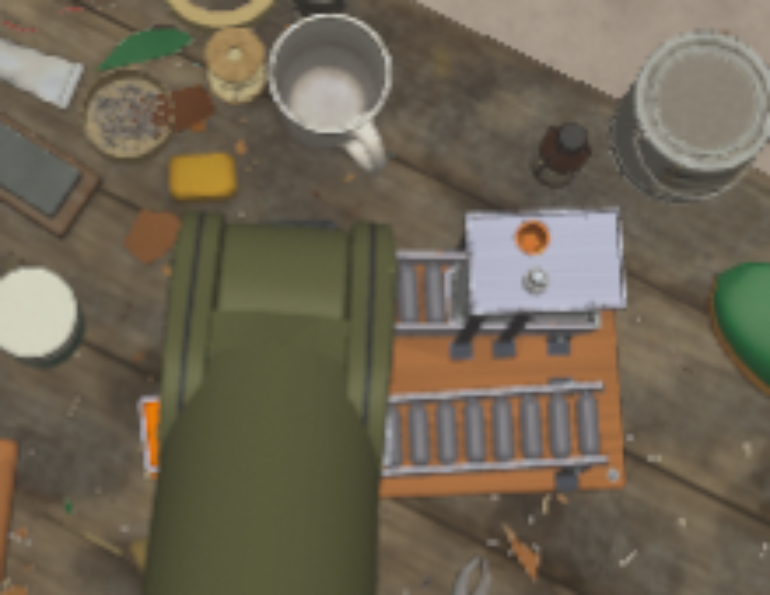

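View pics/wr14.png

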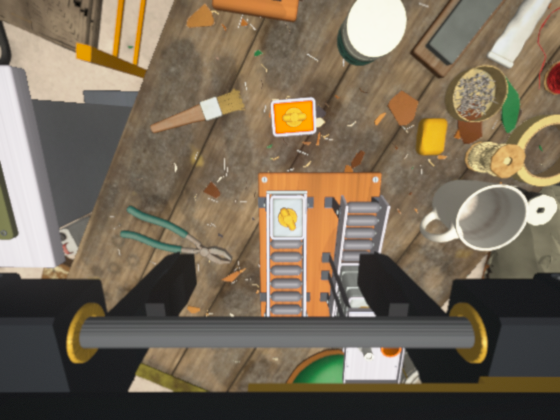

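Run:
```python
from h import *
im2,D2=optics.snapshot('scene'); c=cal('scene')
a=cv2.imread('pics/scene0.png')[200:320,310:410]; b=im2[200:320,310:410,::-1]
B=cv2.resize(b,None,fx=4,fy=4.9,interpolation=cv2.INTER_CUBIC);A=cv2.resize(a,None,fx=4,fy=4.9,interpolation=cv2.INTER_CUBIC)
cv2.imwrite('pics/cmp.png',np.hstack([A,B])[:590,:800])
w=cv2.resize(im2[220:310,240:300],None,fx=6,fy=6,interpolation=cv2.INTER_CUBIC)
ov=w[:,:,::-1].copy()
save(w,'ret15')
```

View pics/cmp.png

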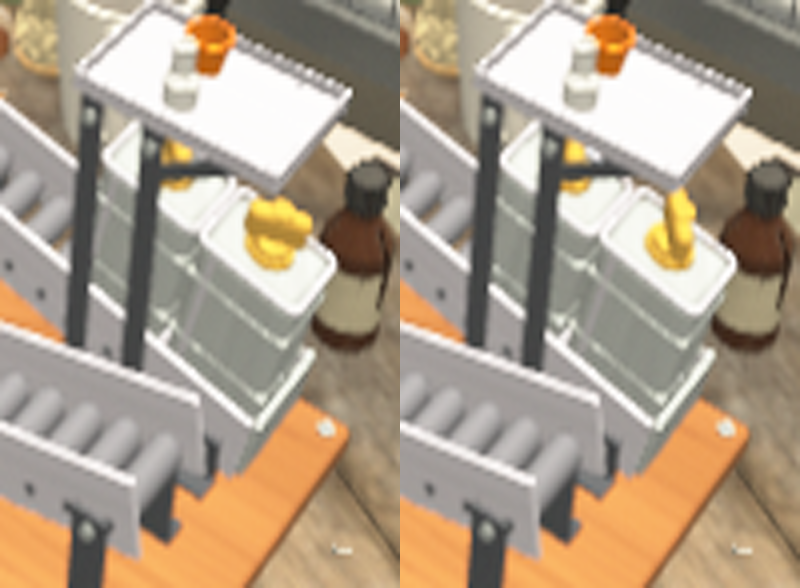

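View pics/ret15.png

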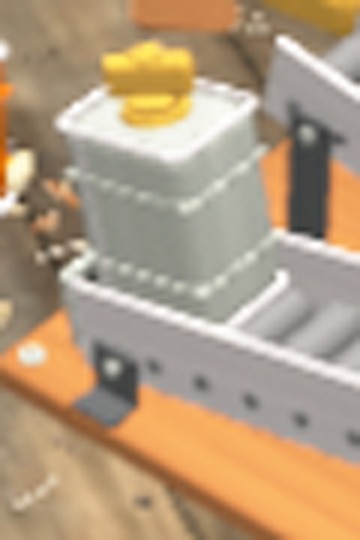

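Run:
```python
from h import *
print(ticket.finish_job()); print(telemetry.read_state()['t'])
```

```text
the job is handed in; nothing more can be done
None
the job is handed in; nothing more can be done
```

The job is done and was handed in at about 33 s of the 64 s allowed; the system gave no verdict.

- **Used-up can:** I took it out under the shelf with the hand leaning 45° and set it into the high end of the return lane. The picture shows it seated at that lane's stop, and the next can had rolled up to the delivery stop before I touched the plug.
- **Plug:** I turned it clockwise in steps. It ran free for about 0.4–0.5 rad, then stiffened. I stopped 0.2 rad after that, at about 0.32–0.36 N m. From the torque and the angle I put the taper at about 0.2 rad. I could not read that joint directly. The can turned about 2–3° in the holder while I did this, inside its clearance.
- **Refilled can:** I lifted it straight out and set it into the delivery lane at the point given. In the last scene picture, both delivery cans stand where the original pair stood, touching each other.
- **Last checks:** The setter, cup and dye bottle look unmoved when compared with the first picture. I saw the paste jar and the orange can in place but did not measure them. At the end the fingers were open and clear, with no force on the wrist. Nothing I checked failed.
- **Disagreement:** My first fit of the rack position from the top camera was about 2.5 mm off the combined fit, and I used the combined one. Both cans touched the rollers within 2 mm of the expected height.

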